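# Re-arm the camping stove, refit its control knob and hold it in

## Task

Get the little gas stove on the desk ready to light: press the hinged metal pedal on its front down to its stop and let it spring back up, then pick up the loose black knob, turn it so that its bore matches the flat on the brass D-shaft, and push it fully home on the shaft. Go on pushing so that knob and shaft are pressed right in against the valve spring, and finish like that, still holding the knob pressed in: do not let go. Leave everything else on the desk where it is.

Things in the scene. Friction and masses are not known exactly. Their poses are not given: they have to be found in the camera images.
- stove: White camping stove, box 240 (x) x 300 (y) x 70 mm, fixed to the desk; origin under its centre, x towards its back, away from the robot. Burner and pot supports (97 mm high) are on top around x=+25, y=+30 mm. The pedal is on its front (-x) face at y=+70; the control shaft stands on the flat top at x=-75, y=-95 mm.
- pedal_pad (a point): Middle of the black rubber pad on the pedal's upper face: press here. The pedal is a steel plate 72 x 50 x 5 mm, hinged at 42 mm height on the stove's front, free end towards the robot, raised 0.2 rad above level at rest. This point is 52 mm from the hinge, 20 mm from the free end. x runs towards the hinge, y along it, z out of the upper face.
- pedal (a joint): Pedal angle, rad: 0 at rest (raised), 0.35 at its stop, where the free end is 0.15 rad below level and the pad point about 34 mm above the desk, 18 mm lower than at rest. A spring returns it: about 3 N at the pad to start moving, about 8.5 N at the stop.
- knob: Loose black plastic knob, 60 g, 34 mm tall, bore down on the desk, right of the stove. Upright bar with straight sides, 50 mm long (its x) and 26 mm wide (its y), and a nose 12 mm wide reaching to x=+37 mm with a white line on top. Skirt round the foot 52 mm in diameter, 5 mm high. Origin: centre of the underside, on the bore's axis; x towards the nose, z up.
- knob_grip (a point): Point in the knob on its axis, 24 mm above its underside (10 mm below its top): grip the bar's two long sides here, across y, above the skirt. Same axes as the knob.
- knob_bore (a point): Mouth of the knob's bore, at the centre of its underside (same point and axes as the knob's origin). Keyed bore 20 mm deep for the D-shaft, about 0.8 mm clearance all round; its flat side is on the nose side (+x).
- shaft_seat (a point): Centre of the 21 mm wide shoulder at the foot of the upright brass D-shaft, 8 mm above the stove's top. x: the way the shaft's flat faces; a thin steel stop arm at shoulder level, 7 mm wide, reaches 34 mm that same way. z up. The fitted knob rests on the shoulder, its origin at this point, its nose over the stop arm; it goes on no other way (8 degrees off still enters).
- shaft_tip (a point): Centre of the D-shaft's top end, 18 mm above shaft_seat, same axes. The shaft is 12 mm in diameter with a flat 2.5 mm from its axis all the way down to the shoulder; the tip has a 2 mm chamfer.
- plunger (a joint): How far the shaft with its shoulder is pressed down into the stove, m: 0 out, 0.005 at its stop. A spring pushes it out: 3 N to start, 8 N at the stop. shaft_seat and shaft_tip go down with it.
- shaft (a joint): Angle of the shaft relative to the stove, rad, counter-clockwise from above; at 0 its flat faces the stove's back. It turns only stiffly (0.2 N m), stays where it is and need not be turned.
- jar: Bystander, to be left alone: cream ceramic jar 86 mm wide, 96 mm tall, with a cork stopper. Origin: centre of its underside.
- tin: Bystander, to be left alone: round steel thumbtack tin with a screw-top lid, 63 mm wide, 30 mm tall. Origin: centre of its underside.
- tumbler: Bystander, to be left alone: green glass tumbler, 72 mm wide at the rim, 95 mm tall. Origin: centre of its underside.
- clipboard: Bystander, to be left alone: white plastic spring clip board lying flat, 240 x 170 x 4 mm, clip to 19 mm high. Origin: centre of its underside.
- mate: Bystander, to be left alone: dark wooden mate cup with a metal straw, 76 mm wide, 148 mm tall with the straw. Origin: centre of its underside.
- spoon: Bystander, to be left alone: metal teaspoon, 160 mm long, 20 mm high, lying along its own x axis. Origin: centre of its underside.
Things that resemble listed ones, but are neither listed nor needed, are in the scene too. What is meant by the knob is not pink, and is the larger of those in its own colour.

How it is judged:
On the way:
1. the pedal is pressed down to its stop (value of joint pedal above 0.315 rad), for 0.1 s.
At the end, for the whole second after the job is handed in: Pedal was pressed to its stop (over 0.315 rad) and is up again (under 0.08 rad); knob home on the shaft (3 mm in height, 4 mm sideways, 0.35 rad in yaw, 0.12 rad upright), the fingers still pressing it (over 1.5 N) so that the shaft stays pushed in over 3.8 of 5 mm (value of joint pedal below 0.08 rad and z of knob in the frame of shaft_seat between -0.003 and 0.003 m and horizontal distance between knob and shaft_seat below 0.004 m and angle between the x axis of knob and the x axis of shaft_seat, either way round below 0.35 rad and angle between the z axis of knob and the z axis of shaft_seat, either way round below 0.12 rad and value of joint plunger above 0.0038 m and contact force between the fingers and knob above 1.5 N); the arm keeps its last pose, push and grip.
It fails at once if a bystander is shoved more than 3 cm (distance of any of jar, tin, tumbler, clipboard, mate, spoon from where it was at the start of the episode above 0.03 m).
It also fails if it takes over 64 s, if anything falls off the work surface, if the arm or the gripper's body presses on something with over 40 N, if the wrist force passes 120 N, or if a joint passes its speed limit or range.

## Robot

A 7-joint arm with a two-finger parallel gripper is mounted at the origin on the work surface. World frame = base frame: x ahead of the robot, y to its left, z up, the work surface at z = 0. Lengths are in m, angles in rad, forces in N, time in s.
With the tool pointing down it reaches from about 0.4 to 0.875 m from the base axis. Payload 19.3 kg.
Tool frame: the origin (TCP) lies midway between the tips of the shut fingers; the grasp point (between the pads) lies bot.tcp_to_grasp behind it (bot.tcp_to_grasp is the distance from the TCP to the grasp point, in m); z points along the fingers, y is the line along which they close (so a half turn about z gives the same grasp; the last joint's range is limited). The gripper opens to 85 mm and grips with 20 to 120 N. Pads are 22 mm wide; open, the fingers measure 114 mm over their backs; the gripper's body (76 mm by 85 mm) begins 54 mm behind the grasp point. The pads swing forward as they close: fully open they stand 13 mm farther back than shut.
Start: joints at [-1.253, 0.521, -0.036, 1.599, 0.021, 1.021, -0.113], TCP at [0.236, 0.579, 0.231] pointing down, gripper open.
Joint ranges: [-2.91, 2.91], [-0.3, 2.13], [-1.5, 1.42], [0.17, 2.43], [-1.26, 4.41], [0.16, 1.93], [-2.52, 2.52]. Speed limits (rad/s): [1.89, 1.89, 2.39, 2.39, 3.01, 3.01, 3.01].

## Interface

Orientations are given as [roll, pitch, yaw] about the fixed x, y, z axes, in that order (R = Rz(yaw) Ry(pitch) Rx(roll)).
In Python, from workcell import observe, imaging, bot gives the robot as it stands.
- The arm moves only by the tool send_rows, never from a script. Its argument "plan" is text: rows parted by semicolons, each of 7 numbers parted by spaces: the shift along the tool's x, y, z in m, then the turn, a rotation vector about the tool's x, y, z in degrees, then the finger opening in m, from 0 to 0.0854. In form: dx dy dz rx ry rz claw; .... A call has 1 to 10 rows; each row is the pose to reach, as a shift and turn from the pose commanded when the call began, along the tool's axes at that moment; what a row does not reach only later rows make up. A row lasts 1/12 s, in which the tool goes at most 41.7 mm and 7.16 degrees, less where a joint would pass 70% of its speed; a pose out of reach is approached as far as the arm can. A call with a gripper value outside its range is refused whole. The fingers move at their own pace and stop on an object; "grip_force" is the grip in N (left out, the last holds). Time passes only in rows, so rows that repeat a pose let the fingers close. It gives the time, the measured TCP pose, the force, the opening and the grip force at its end, in the units of the state.
- observe(): the state, without advancing time (a new reading comes with each control period).
- imaging.grab_frame(name): name is "scene" or "top"; returns a dict with "color" (384x512x3 uint8, red, green, blue), "fx", "fy", "cx", "cy" (pixels), "eye" and "orientation" of the camera in the world. Camera axes: x right, y down, z forward; pixel columns grow to the right and rows downward; lengths in m; the calibration is good to about 2 mm. A picture is of the moment at which its call begins. There is no depth.
- bot.job_done(): hands the job in; it is judged then, once.
The state is a dict: "clock": time; "qpos": joint angles; "qd": joint speeds; "joint_efforts": joint torques, N m; "position": TCP position; "tool_rot": TCP orientation; "force": force on the tool from outside, world axes, zero at the start; "moment": the same for the moment, N m; "grip_width": finger opening in m; "finger_force": force on a finger pad.
Only numpy, scipy, OpenCV 4.12 (cv2) and the standard library are available. Lean on these libraries where they do the work, as an engineer would, in place of code of your own. Each camera call takes 0.05 s, during which the arm holds its last target. There are 200 camera calls.

## Working session

There is one attempt and no reset: what is moved stays moved. The work goes in short steps, Python scripts to look and compute and a tool call to move; the robot and the scene stay as the last step left them, time stands still between calls to the robot, and variables do not carry over. Pictures are saved under pics/ and viewed, at most 10 in all, crops included, and the job is handed in when it is done.

Besides the shell and the picture viewer there is one more tool, called as name(argument=value, ...) on one line, values as JSON. send_rows: Moves the arm, as the interface text tells. Its arguments: {"type":"object","properties":{"plan":{"type":"string"},"grip_force":{"type":"number"}},"required":["plan"]}

```bash
mkdir -p pics; python3 - <<'E'
from workcell import observe, imaging, bot
import cv2
print(observe(), bot.tcp_to_grasp)
for n in("scene","top"):
    f=imaging.grab_frame(n); cv2.imwrite(f"pics/{n}0.png",cv2.resize(f["color"][:,:,::-1],(800,600),interpolation=cv2.INTER_CUBIC)); print({k:v for k,v in f.items() if k!="color"})
E
```

```text
{'clock': 0.0, 'qpos': array([-1.25319376,  0.5220013 , -0.03630388,  1.59999771,  0.02120136,
        1.02111169, -0.11277766]), 'qd': array([ 0.00045504, -0.00028843,  0.00020673, -0.00154319,  0.00030736,
        0.0010743 ,  0.00024956]), 'joint_efforts': array([ 1.76061849e-04, -9.27114058e+01,  1.98028632e+00, -3.69930339e+01,
        1.79184624e-02,  8.32136313e-03, -2.47939585e-05]), 'position': array([0.23626691, 0.57825726, 0.23073761]), 'tool_rot': array([-3.14046349e+00,  9.42150224e-05,  2.75378264e+00]), 'force': array([ 0.34435821,  0.89251023, -0.72390284]), 'moment': array([-0.03737673,  0.00538335, -0.00023841]), 'finger_force': 0.0, 'grip_width': 0.08497191712022131} 0.0187
{'fx': 478.8288692526734, 'fy': 478.8288692526734, 'cx': 258.4538295296686, 'cy': 189.65169125981265, 'eye': array([ 1.31533075, -0.68156209,  1.2217833 ]), 'orientation': array([-2.37795596, -0.01421341,  0.85220212])}
{'fx': 379.8056946814275, 'fy': 379.8056946814275, 'cx': 259.0053689541828, 'cy': 189.59881931759674, 'eye': array([0.41197759, 0.03445683, 1.56430383]), 'orientation': array([-3.05949586, -0.01437253, -1.58299552])}
```

View pics/scene0.png

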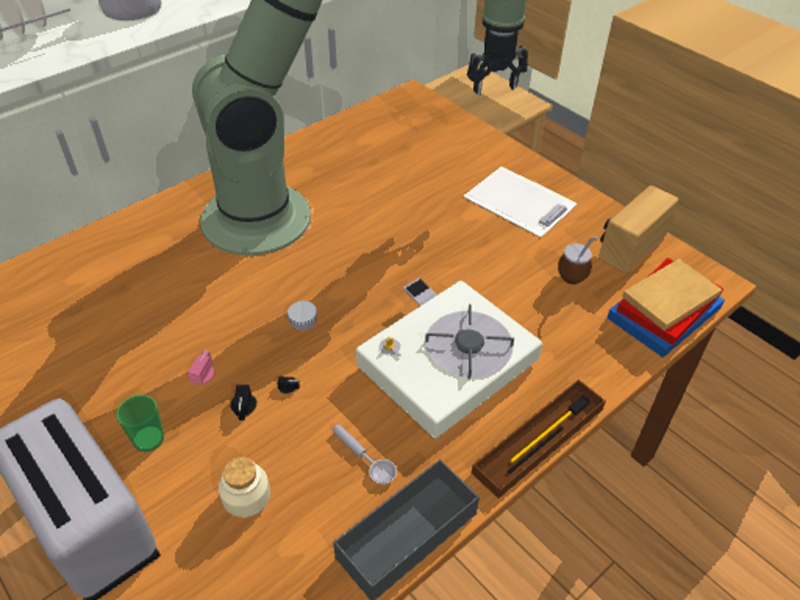

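View pics/top0.png

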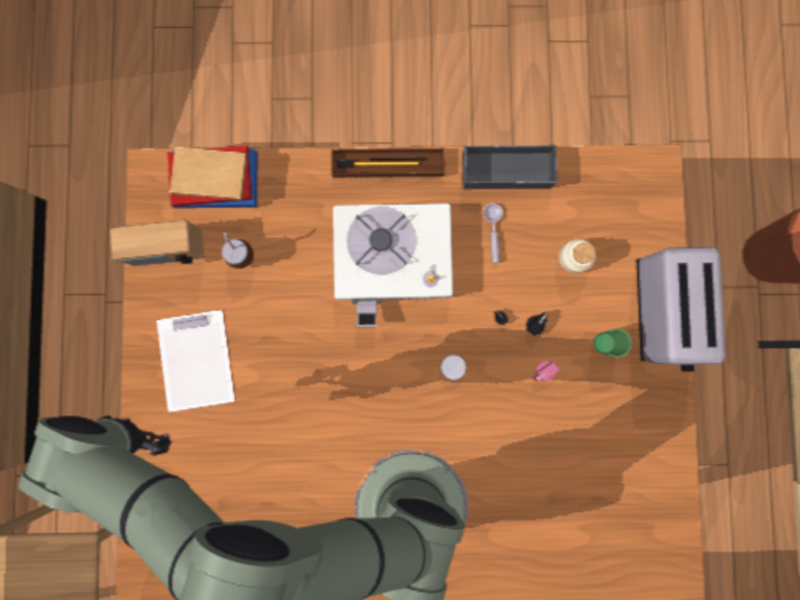

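The scene view shows the big black knob at (243,400), the small black one at (288,383), the stove with its brass shaft at (389,345) and the pedal at (420,290). In the top view the knob is at (538,322), the shaft at (432,277) and the pedal at (367,315).

```bash
cat > h.py <<'E'
import numpy as np, cv2
from scipy.spatial.transform import Rotation as R
from workcell import observe, imaging, bot
def ray(f,u,v):
    d=np.array([(u-f["cx"])/f["fx"],(v-f["cy"])/f["fy"],1.]); return R.from_euler("xyz",f["orientation"]).as_matrix()@d
def onz(f,uv,z):
    return np.array([f["eye"]+ (z-f["eye"][2])/ (d:=ray(f,*p))[2]*d for p in np.atleast_2d(uv)])
def proj(f,P):
    p=R.from_euler("xyz",f["orientation"]).as_matrix().T@(np.asarray(P)-f["eye"]); return f["fx"]*p[0]/p[2]+f["cx"],f["fy"]*p[1]/p[2]+f["cy"]
def tri(fs,uvs):
    A=np.zeros((3,3));b=np.zeros(3)
    for f,p in zip(fs,uvs):
        d=ray(f,*p);d/=np.linalg.norm(d);M=np.eye(3)-np.outer(d,d);A+=M;b+=M@f["eye"]
    return np.linalg.solve(A,b)
def grab(n):
    f=imaging.grab_frame(n); f["bgr"]=f["color"][:,:,::-1].copy(); f["hsv"]=cv2.cvtColor(f["bgr"],cv2.COLOR_BGR2HSV); return f
def blobs(mask,x0,y0,x1,y1,amin=8):
    m=np.zeros_like(mask);m[y0:y1,x0:x1]=mask[y0:y1,x0:x1]
    n,l,s,c=cv2.connectedComponentsWithStats(m)
    return sorted([(int(s[i,4]),c[i],l==i) for i in range(1,n) if s[i,4]>=amin],key=lambda t:-t[0])
E
python3 - <<'E'
from h import *
t=grab("top");s=grab("scene")
# stove top: white
w=cv2.inRange(t["hsv"],(0,0,190),(180,45,255))
b=blobs(w,200,120,300,200,300)[0]; c=np.argwhere(b[2])[:,::-1]
r=cv2.minAreaRect(onz(t,c[::1],.07)[:,:2].astype(np.float32)); print("stove top",r, np.round(cv2.boxPoints(r),3).tolist())
for n,f,win in(("top",t,(300,180,370,225)),("scene",s,(130,225,200,275))):
    k=cv2.inRange(f["hsv"],(0,0,0),(180,255,60))
    for a,c,m in blobs(k,*win)[:4]: print(n,"black",a,c,onz(f,c,.02))
y=[]
for n,f,win in(("top",t,(255,160,300,195)),("scene",s,(230,205,270,235))):
    k=cv2.inRange(f["hsv"],(12,110,90),(32,255,255))
    for a,c,m in blobs(k,*win,3)[:4]: print(n,"brass",a,c,onz(f,c,.09))
for n,f,win in(("top",t,(220,190,250,212)),("scene",s,(255,175,285,198))):
    k=cv2.inRange(f["hsv"],(0,0,0),(180,255,70))
    for a,c,m in blobs(k,*win,3)[:4]: print(n,"pad",a,c,onz(f,c,.052))
C=lambda f,x,y,w,h,k:cv2.resize(f["bgr"][y:y+h,x:x+w],(400,300),interpolation=cv2.INTER_CUBIC)
cv2.imwrite("pics/crops1.png",np.vstack([np.hstack([C(t,310,185,60,45,0),C(s,125,230,60,45,0)]),np.hstack([C(t,250,155,60,45,0),C(s,225,200,60,45,0)])]))
E
```

```text
stove top ((0.6531528234481812, 0.042645350098609924), (0.23688861727714539, 0.2982867658138275), 0.5184709429740906) [[0.5329999923706055, 0.19099999964237213], [0.5360000133514404, -0.1080000028014183], [0.7730000019073486, -0.10499999672174454], [0.7699999809265137, 0.19300000369548798]]
top black 93 [342.38709677 207.69892473] [[ 0.46099278 -0.32835765  0.02      ]]
top black 32 [320.375   203.40625] [[ 0.47953558 -0.23884549  0.02      ]]
scene black 226 [155.23451327 256.94690265] [[ 0.47025298 -0.33825712  0.02      ]]
scene black 96 [183.15625 246.125  ] [[ 0.49169006 -0.25003579  0.02      ]]
top brass 463 [289.23110151 180.87257019] [[ 0.56593693 -0.1067306   0.09      ]]
top brass 17 [275.58823529 177.88235294] [[ 0.57825186 -0.05357545  0.09      ]]
scene brass 196 [237.70408163 209.81632653] [[ 0.53398095 -0.06348784  0.09      ]]
scene brass 39 [248.71794872 219.71794872] [[ 0.5874173  -0.06348528  0.09      ]]
top pad 53 [234.0754717  203.54716981] [[0.48154822 0.11110441 0.052     ]]
scene pad 80 [266.7875 183.8625] [[0.48101028 0.10811468 0.052     ]]
```

View pics/crops1.png

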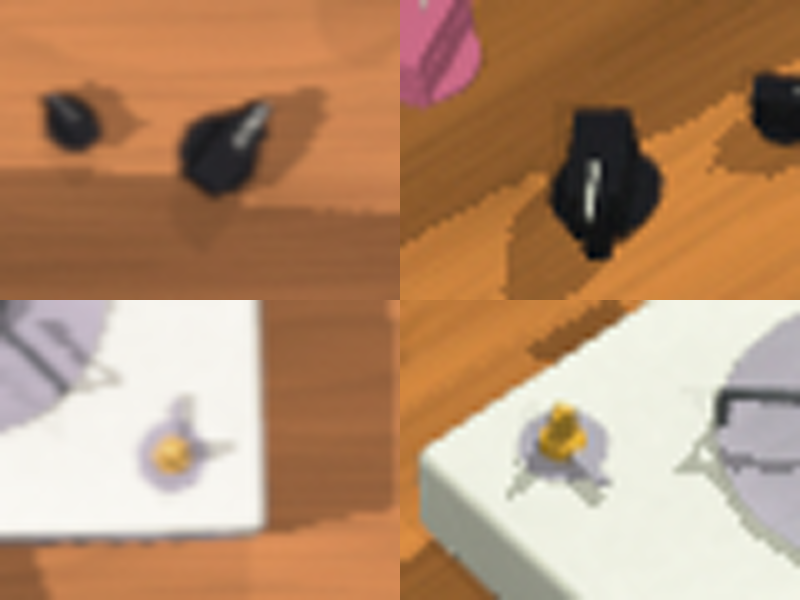

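The crops show the knob (top view) with its nose and white line towards upper right, tip at about (264,101). In the scene crop the rear top edge of the bar runs (575,110)-(632,110) and the white line (595,160)-(590,218). The shaft's stop arm tip is at (184,400) in the top crop and (605,487) in the scene crop; the other streak is its shadow.

```bash
python3 - <<'E'
from h import *
t=grab("top");s=grab("scene")
k=.15
T1=lambda X,Y:((X+.5)*k-.5+310,(Y+.5)*k-.5+185)
S1=lambda X,Y:((X-400+.5)*k-.5+125,(Y+.5)*k-.5+230)
T2=lambda X,Y:((X+.5)*k-.5+250,(Y-300+.5)*k-.5+155)
S2=lambda X,Y:((X-400+.5)*k-.5+225,(Y-300+.5)*k-.5+200)
p=lambda n,v:print(n,np.round(v,4))
p("arm tip tri",tri([t,s],[T2(184,400),S2(605,487)]))
p("arm tip top@.078",onz(t,T2(184,400),.078)); p("scene",onz(s,S2(605,487),.078))
p("disc top",onz(t,T2(171,457),.078)); p("brass tip tri",tri([t,s],[T2(172,455),S2(562,413)]))
a,b=onz(s,[S1(575,110),S1(632,110)],.034); p("rear",(a,b)); p("w",np.linalg.norm(a-b))
n1=onz(t,T1(264,101),.034)[0];p("nose top",n1)
w1,w2=onz(t,[T1(238,147),T1(264,104)],.034);p("wl top",(w1,w2)); v1,v2=onz(s,[S1(595,160),S1(590,218)],.034);p("wl scene",(v1,v2))
for A,B in((w1,w2),(v1,v2),((a+b)/2,n1)):
    d=B-A;print("yaw",np.degrees(np.arctan2(d[1],d[0])),np.linalg.norm(d))
r=(a+b)/2; p("centre",r+(n1-r)*25/62)
# black silhouette: lower-left skirt
for n,f,win in(("top",t,(330,195,360,225)),("scene",s,(140,240,175,275))):
    m=cv2.inRange(f["hsv"],(0,0,0),(180,255,75)); bl=blobs(m,*win)[0]; q=np.argwhere(bl[2])[:,::-1]
    g=onz(f,q,.003)[:,:2]; yaw=np.radians(-30); d=np.array([np.cos(yaw),np.sin(yaw)]); l=np.array([-d[1],d[0]])
    p(n+" extent along/lat",(g@d).min()); p("",(g@l).min()); p("",(g@l).max()); p("c lat",l*((g@l).min()+(g@l).max())/2)
    rr=cv2.minAreaRect(g.astype(np.float32)); print(rr)
E
```

```text
arm tip tri [ 0.6138 -0.0605  0.0737]
arm tip top@.078 [[ 0.6125 -0.0611  0.078 ]]
scene [[ 0.6171 -0.062   0.078 ]]
disc top [[ 0.5787 -0.0528  0.078 ]]
brass tip tri [ 0.578  -0.0535  0.0892]
rear [[ 0.4367 -0.3303  0.034 ]
 [ 0.4537 -0.3104  0.034 ]]
w 0.0262
nose top [ 0.4925 -0.3536  0.034 ]
wl top [[ 0.4647 -0.3369  0.034 ]
 [ 0.4907 -0.3536  0.034 ]]
wl scene [[ 0.4667 -0.3387  0.034 ]
 [ 0.4924 -0.3577  0.034 ]]
yaw -32.71919415686595 0.030793952596189663
yaw -36.5614168255029 0.03198439369145314
yaw -35.145800444107294 0.05783716569913956
centre [ 0.4643 -0.3337  0.034 ]
top extent along/lat 0.5418
 -0.0801
 -0.036
c lat [-0.029  -0.0503]
((0.4617137014865875, -0.3371904194355011), (0.04536904767155647, 0.052750397473573685), 17.55959701538086)
scene extent along/lat 0.5192
 -0.0848
 -0.0356
c lat [-0.0301 -0.0521]
((0.45510923862457275, -0.33332526683807373), (0.048781584948301315, 0.08315209299325943), 77.52632141113281)
```

```bash
cat >> h.py <<'E'
def to(P,yaw=None):
    o=observe(); M=R.from_euler("xyz",o["tool_rot"]); G=M if yaw is None else R.from_euler("xyz",[np.pi,0,np.radians(yaw)])
    print("d mm",np.round(M.inv().apply(np.array(P)-o["position"])*1000,1),"rot",np.round((M.inv()*G).as_rotvec(degrees=True),1),"| at",np.round(o["position"],4),np.round(np.degrees(o["tool_rot"]),1),"F",np.round(o["force"],1),"t",round(o["clock"],2),"w",round(o["grip_width"],4))
E
python3 -c "
from h import *
to([.4815,.1105,.14],157.8)"
```

```text
d mm [-403.9 -340.5   91.3] rot [-0.  0. -0.] | at [0.2363 0.5785 0.2311] [-180.     0.   157.8] F [ 0.1 -0.2 -1.1] t 0.3 w 0.0855
```

send_rows(plan="-0.025 -0.021 0.005 0 0 0 0;-0.052 -0.044 0.011 0 0 0 0;-0.08 -0.067 0.017 0 0 0 0;-0.108 -0.09 0.023 0 0 0 0;-0.136 -0.114 0.03 0 0 0 0;-0.164 -0.138 0.036 0 0 0 0;-0.192 -0.162 0.042 0 0 0 0;-0.22 -0.186 0.048 0 0 0 0;-0.248 -0.21 0.054 0 0 0 0;-0.276 -0.234 0.06 0 0 0 0")

```text
clock: 1.13
position: [0.4039, 0.256, 0.1712]
tool_rot: [3.141, 0.0, 2.754]
force: [1.1, 0.9, -0.0]
grip_width: 0.0
finger_force: 0.0
```

send_rows(plan="-0.028 -0.024 0.006 0 0 0 0;-0.056 -0.047 0.012 0 0 0 0;-0.08 -0.067 0.018 0 0 0 0;-0.1 -0.084 0.024 0 0 0 0;-0.115 -0.096 0.028 0 0 0 0;-0.124 -0.103 0.03 0 0 0 0;-0.128 -0.1065 0.031 0 0 0 0;-0.128 -0.1065 0.031 0 0 0 0;-0.128 -0.1065 0.031 0 0 0 0")

```text
clock: 1.88
position: [0.4813, 0.1116, 0.1404]
tool_rot: [3.141, -0.0, 2.755]
force: [0.4, 0.1, 0.2]
grip_width: 0.0002
finger_force: 0.0
```

```bash
python3 -c "
from h import *
to([.4815,.1105,.14],157.8)"
```

```text
d mm [-0.6 -0.9  0.4] rot [ 0. -0.  0.] | at [0.4813 0.1116 0.1404] [180.   -0.  157.8] F [0.4 0.1 0.2] t 1.88 w 0.0002
```

Good. Press down slowly: to z≈0.031.

send_rows(plan="0 0 0.03 0 0 0 0;0 0 0.06 0 0 0 0;0 0 0.08 0 0 0 0;0 0 0.088 0 0 0 0;0 0 0.094 0 0 0 0;0 0 0.1 0 0 0 0;0 0 0.104 0 0 0 0;0 0 0.106 0 0 0 0;0 0 0.106 0 0 0 0;0 0 0.106 0 0 0 0")

```text
clock: 2.72
position: [0.4818, 0.1115, 0.0355]
tool_rot: [3.141, 0.001, 2.755]
force: [-5.1, 0.7, 8.6]
grip_width: 0.0002
finger_force: 4.7
```

send_rows(plan="0 0 0.002 0 0 0 0;0 0 0.003 0 0 0 0;0 0 0.004 0 0 0 0;0 0 0.004 0 0 0 0;0 0 0.004 0 0 0 0;0 0 0.004 0 0 0 0")

```text
clock: 3.22
position: [0.4822, 0.1116, 0.0335]
tool_rot: [3.139, 0.002, 2.754]
force: [-17.2, -0.5, 62.9]
grip_width: -0.0003
finger_force: 32.4
```

The force jumped, so the pedal is on its stop (held for about 0.4 s). Now I'll lift off.

send_rows(plan="0 0 -0.004 0 0 0 0;0 0 -0.012 0 0 0 0;0 0 -0.025 0 0 0 0;0 0 -0.05 0 0 0 0;0 0 -0.08 0 0 0 0;0 0 -0.11 0 0 0 0;0 0 -0.135 0 0 0 0;0 0 -0.15 0 0 0 0;0 0 -0.155 0 0 0 0;0 0 -0.155 0 0 0 0")

```text
clock: 4.05
position: [0.4824, 0.1112, 0.1872]
tool_rot: [3.139, 0.003, 2.754]
force: [-0.2, 0.1, -0.3]
grip_width: -0.0002
finger_force: 0.0
```

```bash
python3 -c "
from h import *
f=grab('scene')
m=cv2.inRange(f['hsv'],(0,0,0),(180,255,70))
print([(a,c) for a,c,_ in blobs(m,255,175,285,198)])
to([.464,-.334,.185],144.5)"
```

```text
[(80, array([266.7875, 183.8625]))]
d mm [-151.6 -418.7    0.6] rot [ 0.1  0.1 13.3] | at [0.4818 0.111  0.1859] [1.799e+02 1.000e-01 1.578e+02] F [-0.4  0.1 -0.3] t 4.1 w 0.0
```

send_rows(plan="-0.012 -0.033 0 0 0 1.3 0.065;-0.025 -0.07 0 0 0 2.6 0.065;-0.038 -0.105 0 0 0 4 0.065;-0.051 -0.14 0 0 0 5.3 0.065;-0.063 -0.175 0 0 0 6.6 0.065;-0.076 -0.21 0 0 0 8 0.065;-0.089 -0.245 0 0 0 9.3 0.065;-0.101 -0.28 0 0 0 10.6 0.065;-0.114 -0.315 0 0 0 12 0.065;-0.127 -0.35 0 0 0 13.3 0.065")

```text
clock: 4.93
position: [0.466, -0.263, 0.1842]
tool_rot: [-3.141, -0.001, 2.521]
force: [1.0, -0.0, 0.0]
grip_width: 0.0651
finger_force: 0.0
```

```bash
python3 -c "
from h import *
to([.464,-.334,.1],144.5)"
```

```text
d mm [-39.8 -58.8  84.2] rot [-0.  -0.1 -0.1] | at [ 0.466  -0.263   0.1842] [-1.800e+02 -1.000e-01  1.444e+02] F [ 1. -0.  0.] t 4.93 w 0.0651
```

send_rows(plan="-0.014 -0.021 0.02 0 0 0 0.065;-0.026 -0.039 0.045 0 0 0 0.065;-0.035 -0.053 0.065 0 0 0 0.065;-0.0395 -0.06 0.08 0 0 0 0.065;-0.0395 -0.06 0.084 0 0 0 0.065;-0.0395 -0.06 0.084 0 0 0 0.065;-0.0395 -0.06 0.084 0 0 0 0.065")

```text
clock: 5.52
position: [0.4642, -0.3323, 0.1013]
tool_rot: [3.141, -0.001, 2.522]
force: [0.2, 0.2, 0.7]
grip_width: 0.0652
finger_force: 0.0
```

```bash
python3 -c "
from h import *
to([.464,-.334,.006],144.5)
C=[]
for n,P in(('top',[.464,-.334,.06]),('scene',[.464,-.334,.06])):
    f=grab(n);u,v=map(int,proj(f,P));x,y=u-40,v-40;print(n,x,y)
    C.append(cv2.resize(f['bgr'][y:y+80,x:x+80],(400,400),interpolation=cv2.INTER_CUBIC))
cv2.imwrite('pics/pre.png',np.hstack(C))"
```

```text
d mm [-0.9 -1.5 95.3] rot [ 0. -0.  0.] | at [ 0.4642 -0.3323  0.1013] [180.   -0.  144.5] F [0.2 0.2 0.7] t 5.52 w 0.0652
top 306 166
scene 113 207
```

View pics/pre.png

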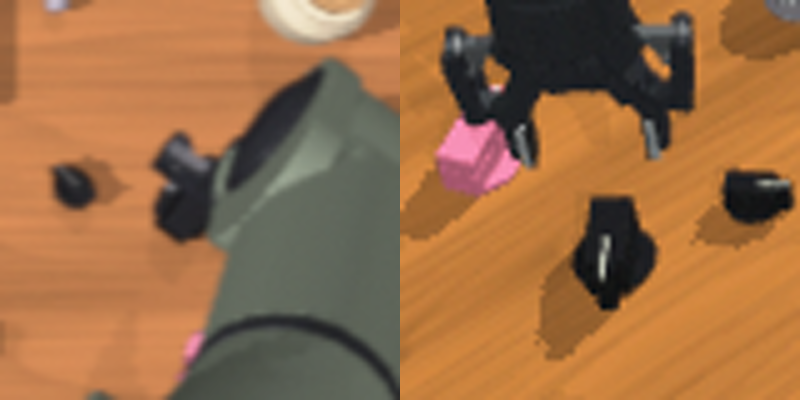

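The fingers in the right crop (tips at (525,160) and (655,155)) straddle the knob at (612,250), with clear space on both sides, so I'll descend.

send_rows(plan="-0.001 -0.0015 0.025 0 0 0 0.065;-0.001 -0.0015 0.05 0 0 0 0.065;-0.001 -0.0015 0.07 0 0 0 0.065;-0.001 -0.0015 0.083 0 0 0 0.065;-0.001 -0.0015 0.09 0 0 0 0.065;-0.001 -0.0015 0.094 0 0 0 0.065;-0.001 -0.0015 0.095 0 0 0 0.065;-0.001 -0.0015 0.095 0 0 0 0.065")

```text
clock: 6.28
position: [0.4644, -0.3352, 0.007]
tool_rot: [3.142, 0.001, 2.522]
force: [0.1, -1.2, -0.2]
grip_width: 0.0649
finger_force: 0.0
```

send_rows(plan="0 0 0 0 0 0 0.05;0 0 0 0 0 0 0.04;0 0 0 0 0 0 0.03;0 0 0 0 0 0 0.02;0 0 0 0 0 0 0.015;0 0 0 0 0 0 0.01;0 0 0 0 0 0 0.01;0 0 0 0 0 0 0.01", grip_force=40)

```text
clock: 6.95
position: [0.4643, -0.3353, 0.007]
tool_rot: [3.141, 0.001, 2.521]
force: [-0.4, 1.2, 9.0]
grip_width: 0.0259
finger_force: 38.6
```

send_rows(plan="0 0 -0.005 0 0 0 0.01;0 0 -0.02 0 0 0 0.01;0 0 -0.045 0 0 0 0.01;0 0 -0.075 0 0 0 0.01;0 0 -0.105 0 0 0 0.01;0 0 -0.13 0 0 0 0.01;0 0 -0.145 0 0 0 0.01;0 0 -0.15 0 0 0 0.01;0 0 -0.15 0 0 0 0.01")

```text
clock: 7.7
position: [0.4645, -0.3353, 0.1576]
tool_rot: [3.141, 0.002, 2.522]
force: [0.4, -0.3, -0.8]
grip_width: 0.0254
finger_force: 39.0
```

```bash
python3 -c "
from h import *
to([.578,-.0535,.157],167.5)
o=observe();C=[];P=o['position']
for n in('top','scene'):
    f=grab(n);u,v=map(int,proj(f,P));x,y=u-40,v-30;print(n,x,y)
    C.append(cv2.resize(f['bgr'][y:y+60,x:x+60] if n=='top' else f['bgr'][y:y+60,x+10:x+70],(400,400),interpolation=cv2.INTER_CUBIC))
cv2.imwrite('pics/held.png',np.hstack(C))"
```

```text
d mm [ 71.3 295.3   0.5] rot [ -0.    0.1 -23. ] | at [ 0.4645 -0.3353  0.1576] [1.800e+02 1.000e-01 1.445e+02] F [ 0.4 -0.3 -0.8] t 7.7 w 0.0254
top 312 175
scene 108 196
```

View pics/held.png

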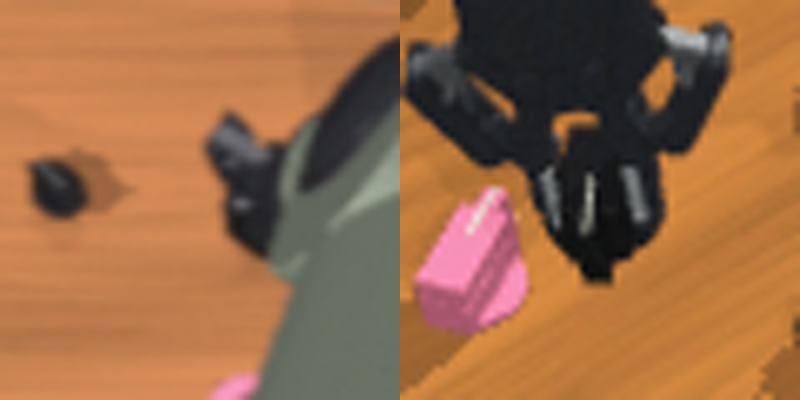

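The knob is held upright with its nose towards the camera: white line at (590,178)-(588,232) in the scene crop. I'll go above the shaft.

send_rows(plan="0.006 0.025 0 0 0 -2.3 0.01;0.014 0.058 0 0 0 -4.6 0.01;0.022 0.092 0 0 0 -7 0.01;0.03 0.126 0 0 0 -9.5 0.01;0.039 0.16 0 0 0 -12 0.01;0.047 0.194 0 0 0 -15 0.01;0.055 0.228 0 0 0 -18 0.01;0.062 0.256 0 0 0 -20 0.01;0.067 0.277 0 0 0 -22 0.01;0.07 0.29 0 0 0 -23 0.01")

```text
clock: 8.63
position: [0.5756, -0.0554, 0.1548]
tool_rot: [3.141, -0.002, 2.928]
force: [-0.0, 1.1, -0.7]
grip_width: 0.0256
finger_force: 39.0
```

```bash
python3 -c "
from h import *
to([.578,-.0535,.118],167.5)"
```

```text
d mm [-2.   2.4 36.8] rot [ 0.  -0.1  0.2] | at [ 0.5756 -0.0554  0.1548] [ 1.800e+02 -1.000e-01  1.677e+02] F [-0.   1.1 -0.7] t 8.63 w 0.0256
```

send_rows(plan="-0.001 0.004 0.01 0 0 0.2 0.01;-0.001 0.005 0.02 0 0 0.2 0.01;-0.001 0.005 0.03 0 0 0.2 0.01;-0.001 0.005 0.036 0 0 0.2 0.01;-0.001 0.005 0.036 0 0 0.2 0.01;-0.001 0.005 0.036 0 0 0.2 0.01;-0.001 0.005 0.036 0 0 0.2 0.01")

```text
clock: 9.22
position: [0.5776, -0.0543, 0.1205]
tool_rot: [-3.141, 0.0, 2.919]
force: [0.3, -0.7, -0.0]
grip_width: 0.0258
finger_force: 38.9
```

```bash
python3 -c "
from h import *
to([.578,-.0535,.118],167.5)
C=[]
for n in('top','scene'):
    f=grab(n);u,v=map(int,proj(f,[.578,-.053,.11]));x,y=u-25,v-25;print(n,x,y)
    C.append(cv2.resize(f['bgr'][y:y+50,x:x+50],(400,400),interpolation=cv2.INTER_CUBIC))
cv2.imwrite('pics/over.png',np.hstack(C))"
```

```text
d mm [-0.2  0.9  2.5] rot [-0.   0.  -0.3] | at [ 0.5776 -0.0543  0.1205] [-180.     0.   167.2] F [ 0.3 -0.7 -0. ] t 9.22 w 0.0258
top 250 152
scene 224 187
```

View pics/over.png

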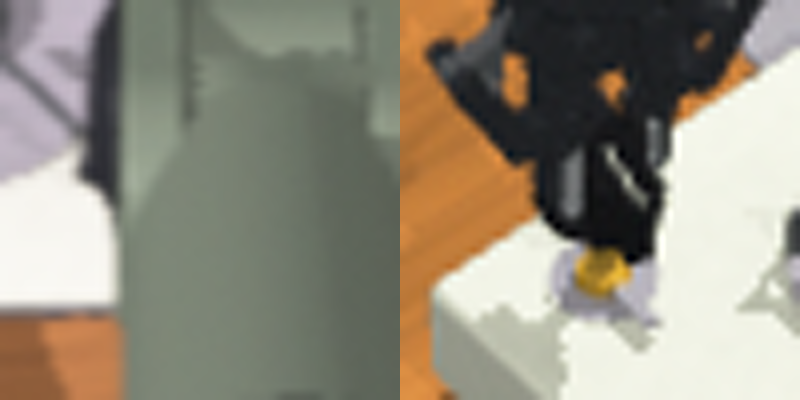

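The top camera is blocked by the arm. In the scene crop the white line runs (608,150)-(648,205), the brass tip is at (603,262) and the knob sits just above it, its nose over the stop arm.

```bash
python3 - <<'E'
from h import *
s=grab("scene"); k=50/400
S=lambda X,Y:((X-400+.5)*k-.5+224,(Y+.5)*k-.5+187)
g=s["hsv"]
m=cv2.inRange(g,(0,0,110),(180,80,255))
b=blobs(m,247,203,257,215,3)
zt=.1205-.007+.034
v=onz(s,[S(608,150),S(648,205)],zt)
print(v,[ (a,c) for a,c,_ in b])
d=v[1]-v[0];print("yaw",np.degrees(np.arctan2(d[1],d[0])),np.linalg.norm(d)); u=d/np.linalg.norm(d)
print("centre from v1-4.5:",v[0]-u*.0045,"from v2-35:",v[1]-u*.035)
# bar left/right: skirt left extreme at z~bottom+.0025, brass tip
print("brass tip @.096",onz(s,S(602,252),.096), "proj tip centre", [ (np.array(proj(s,[.578,-.0535,z]))-[224,187])/k+[400,0] for z in(.078,.096)])
P=[observe()['position']+[0,0,z] for z in(-.007,-.002,.027)]
print("proj tcp axis",[(np.array(proj(s,p))-[224,187])/k+[400,0] for p in P])
c=observe()['position']; l=R.from_euler('z',-12.5,degrees=True).apply([[0,.026,0],[0,-.026,0],[.037,0,0],[-.026,0,0]])
print("skirt y+,y-,nose",[np.round((np.array(proj(s,c+q+[0,0,-.005]))-[224,187])/k+[400,0]) for q in l])
E
```

```text
[[ 0.58289556 -0.05626899  0.1475    ]
 [ 0.61340737 -0.06275022  0.1475    ]] [(5, array([251.2, 208. ]))]
yaw -11.992362829319532 0.031192577480054086
centre from v1-4.5: [ 0.57849377 -0.05533397  0.1475    ] from v2-35: [ 0.57917123 -0.05547788  0.1475    ]
brass tip @.096 [[ 0.58639378 -0.06222947  0.096     ]] proj tip centre [array([601.62228313, 254.83846263]), array([601.63432291, 224.73081143])]
proj tcp axis [array([600.5187271 , 194.67885742]), array([600.5193911 , 186.07325724]), array([600.52330778, 135.31271198])]
skirt y+,y-,nose [array([660., 167.]), array([540., 215.]), array([646., 256.]), array([569., 147.])]
```

send_rows(plan="0.0003 0.0014 0.005 0 0 0 0.01;0.0003 0.0014 0.01 0 0 0 0.01;0.0003 0.0014 0.014 0 0 0 0.01;0.0003 0.0014 0.018 0 0 0 0.01;0.0003 0.0014 0.02 0 0 0 0.01;0.0003 0.0014 0.022 0 0 0 0.01;0.0003 0.0014 0.022 0 0 0 0.01;0.0003 0.0014 0.022 0 0 0 0.01")

```text
clock: 10.03
position: [0.5776, -0.0522, 0.0984]
tool_rot: [3.142, -0.0, 2.92]
force: [-2.4, 0.7, 6.7]
grip_width: 0.0256
finger_force: 39.7
```

send_rows(plan="0 0 -0.003 0 0 0 0.01;0.0015 0 -0.003 0 0 0 0.01;0.0015 0 -0.002 0 0 0 0.01;0.0015 0 0 0 0 0 0.01;0.0015 0 0.001 0 0 0 0.01;0.0015 0 0.001 0 0 0 0.01;0.0015 0 0.001 0 0 0 0.01")

```text
clock: 10.62
position: [0.5767, -0.052, 0.0977]
tool_rot: [3.141, 0.001, 2.92]
force: [0.5, -0.1, 11.3]
grip_width: 0.0254
finger_force: 40.2
```

The knob is sitting on the shaft tip with the plunger bottomed, so it has not entered. I'll lift and take a scene view showing both knob and shaft to get the relative offset in one camera.

send_rows(plan="0 0 -0.005 0 0 0 0.01;0 0 -0.015 0 0 0 0.01;0 0 -0.03 0 0 0 0.01;0 0 -0.045 0 0 0 0.01;0 0 -0.055 0 0 0 0.01;0 0 -0.06 0 0 0 0.01;0 0 -0.06 0 0 0 0.01;0 0 -0.06 0 0 0 0.01;0 0 -0.06 0 0 0 0.01")

```text
clock: 11.37
position: [0.5757, -0.0519, 0.1566]
tool_rot: [-3.141, -0.001, 2.92]
force: [0.2, 0.9, -0.9]
grip_width: 0.0257
finger_force: 38.9
```

```bash
python3 - <<'E'
from h import *
to([.578,-.0535,.118],167.5)
f=grab("scene"); x,y=225,175
cv2.imwrite("pics/lift.png",cv2.resize(f["bgr"][y:y+60,x:x+50],(500,600),interpolation=cv2.INTER_CUBIC))
E
```

```text
d mm [-2.6 -1.  38.6] rot [-0.  -0.1 -0.2] | at [ 0.5757 -0.0519  0.1566] [-1.800e+02 -1.000e-01  1.673e+02] F [ 0.2  0.9 -0.9] t 11.37 w 0.0257
```

View pics/lift.png

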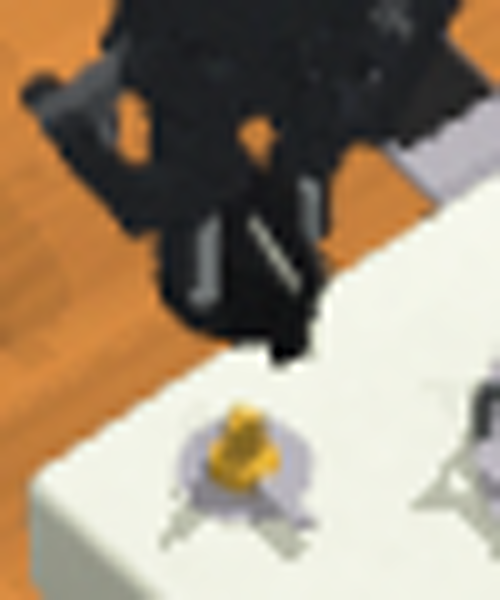

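```bash
python3 - <<'E'
from h import *
s=grab("scene"); o=observe(); T=o["position"]
S=lambda X,Y:((X+.5)*.1-.5+225,(Y+.5)*.1-.5+175)
inv=lambda P:np.round((np.array(proj(s,P))+.5-[225,175])*10-.5)
tip=onz(s,S(245,416),.096)[0]; sh=onz(s,S(243,452),.078)[0]; arm=onz(s,S(310,522),.078)[0]
print("tip",tip,"shoulder",sh,"arm",arm,"arm yaw",[np.degrees(np.arctan2(*(arm-q)[1::-1])) for q in(tip,sh)],[np.linalg.norm((arm-q)[:2]) for q in(tip,sh)])
v=onz(s,[S(253,220),S(296,283)],T[2]+.027); d=v[1]-v[0];L=np.linalg.norm(d);u=d/L
print("line",v,"yaw",np.degrees(np.arctan2(d[1],d[0])),L,"c",v[0]-u*.0045,v[1]-u*.035, "T",T)
n=onz(s,[S(272,362),S(308,350)],T[2]-.007);print("nose foot",n,n.mean(0), "c",n.mean(0)-.037*np.array([.975,-.22,0]))
Rk=R.from_euler("z",-12.7,degrees=True)
for q in([.037,.006,-.007],[.037,-.006,-.007],[.037,0,.027],[.005,0,.027],[0,-.026,-.004]): print(q,inv(T+Rk.apply(q)))
E
```

```text
tip [ 0.58097221 -0.05665625  0.096     ] shoulder [ 0.58006617 -0.05670338  0.078     ] arm [ 0.61489111 -0.05924758  0.078     ] arm yaw [np.float64(-4.368793309625009), np.float64(-4.178428720930665)] [np.float64(0.03401774813002887), np.float64(0.03491775537336212)]
line [[ 0.58153963 -0.05403352  0.18356941]
 [ 0.60883117 -0.06078572  0.18356941]] yaw -13.896500256498165 0.02811442297352096 c [ 0.57717134 -0.05295276  0.18356941] [ 0.57485558 -0.05237982  0.18356941] T [ 0.57578424 -0.05190249  0.15656941]
nose foot [[ 0.60504733 -0.06660216  0.14956941]
 [ 0.60840414 -0.05534283  0.14956941]] [ 0.60672574 -0.0609725   0.14956941] c [ 0.57065074 -0.0528325   0.14956941]
[0.037, 0.006, -0.007] [321. 357.]
[0.037, -0.006, -0.007] [286. 371.]
[0.037, 0, 0.027] [305. 288.]
[0.005, 0, 0.027] [254. 217.]
[0, -0.026, -0.004] [169. 306.]
```

The knob is now at about (288,362) nose foot and (253,220)-(296,283) white line. The shaft tip axis is at (245,416) and the stop arm tip at (310,522). So the shaft lies about 4 mm +x and 4 mm -y of where I pressed, and its yaw is nearer -8°.

```bash
python3 -c "
from h import *
to([.580,-.0553,.106],171.5)"
```

```text
d mm [-4.9 -2.4 50.6] rot [-0.  -0.1 -4.2] | at [ 0.5758 -0.0519  0.1566] [-1.800e+02 -1.000e-01  1.673e+02] F [0.3 0.3 0.1] t 11.47 w 0.0255
```

send_rows(plan="-0.0025 -0.001 0.01 0 0 -2 0.01;-0.0049 -0.0024 0.025 0 0 -4.2 0.01;-0.0049 -0.0024 0.038 0 0 -4.2 0.01;-0.0049 -0.0024 0.047 0 0 -4.2 0.01;-0.0049 -0.0024 0.051 0 0 -4.2 0.01;-0.0049 -0.0024 0.054 0 0 -4.2 0.01;-0.0049 -0.0024 0.0565 0 0 -4.2 0.01;-0.0049 -0.0024 0.0565 0 0 -4.2 0.01;-0.0049 -0.0024 0.0565 0 0 -4.2 0.01")

```text
clock: 12.22
position: [0.5804, -0.0553, 0.1012]
tool_rot: [-3.142, 0.0, 2.993]
force: [-2.6, 1.2, 4.0]
grip_width: 0.0258
finger_force: 39.4
```

send_rows(plan="0 0 0.001 0 0 0 0.01;0 0 0.002 0 0 0 0.01;0 0 0.003 0 0 0 0.01;0 0 0.003 0 0 0 0.01;0 0 0.003 0 0 0 0.01")

```text
clock: 12.63
position: [0.5807, -0.0553, 0.098]
tool_rot: [3.142, 0.001, 2.993]
force: [-1.1, 0.1, 6.2]
grip_width: 0.0257
finger_force: 39.6
```

send_rows(plan="0.001 0 -0.001 0 0 0 0.01;0.002 0 -0.001 0 0 0 0.01;0.002 0 -0.001 0 0 0 0.01;0.002 0 -0.001 0 0 0 0.01")

```text
clock: 12.97
position: [0.5794, -0.0551, 0.0993]
tool_rot: [3.141, 0.002, 2.993]
force: [3.4, -0.3, 4.1]
grip_width: 0.0256
finger_force: 39.5
```

```bash
python3 -c "
from h import *
to([.5785,-.0535,.106],171.5);print(observe()['moment'])"
```

```text
d mm [ 1.1  1.4 -6.7] rot [ 0.   0.1 -0. ] | at [ 0.5794 -0.0551  0.0993] [1.800e+02 1.000e-01 1.715e+02] F [ 3.4 -0.3  4.1] t 12.97 w 0.0256
[-0.05486042 -0.63631336  0.01877109]
```

send_rows(plan="-0.001 0 0 0 0 -2 0.01;-0.001 0 0.001 0 0 -4 0.01;-0.001 0 0.002 0 0 -5 0.01;-0.001 0 0.002 0 0 -5 0.01;-0.001 0 0.002 0 0 -5 0.01")

```text
clock: 13.38
position: [0.5799, -0.0553, 0.0973]
tool_rot: [3.142, 0.001, 3.08]
force: [-1.0, 0.6, 9.9]
grip_width: 0.0258
finger_force: 40.3
```

```bash
python3 -c "
from h import *
to([.5785,-.0535,.106],171.5);print(observe()['moment'])"
```

```text
d mm [ 1.5  1.7 -8.7] rot [0.  0.1 5. ] | at [ 0.5799 -0.0553  0.0973] [1.800e+02 1.000e-01 1.765e+02] F [-1.   0.6  9.9] t 13.38 w 0.0258
[-0.09494763  0.29550277 -0.01426174]
```

send_rows(plan="0 -0.001 -0.001 0 0 2 0.01;0 -0.002 -0.001 0 0 2 0.01;0 -0.0025 -0.001 0 0 2 0.01;0 -0.0025 0 0 0 2 0.01;0 -0.0025 0 0 0 2 0.01")

```text
clock: 13.8
position: [0.5799, -0.0572, 0.0972]
tool_rot: [3.141, 0.001, 3.046]
force: [-0.6, 1.9, 8.7]
grip_width: 0.0255
finger_force: 40.0
```

send_rows(plan="0 0.001 -0.001 0 0 0 0.01;0 0.003 -0.001 0 0 0 0.01;0 0.005 -0.001 0 0 0 0.01;0 0.005 0 0 0 0 0.01;0 0.005 0 0 0 0 0.01")

```text
clock: 14.22
position: [0.5803, -0.0527, 0.0973]
tool_rot: [3.142, 0.001, 3.045]
force: [-2.0, -0.1, 9.4]
grip_width: 0.0256
finger_force: 40.2
```

Sliding in y did not catch. The last view also suggested that the knob's foot sits about 3-5 mm behind the TCP, so I'll search towards +x.

send_rows(plan="-0.001 -0.001 -0.001 0 0 0 0.01;-0.002 -0.003 -0.001 0 0 0 0.01;-0.003 -0.003 -0.001 0 0 0 0.01;-0.003 -0.003 0 0 0 0 0.01;-0.003 -0.003 0 0 0 0 0.01")

```text
clock: 14.63
position: [0.5823, -0.056, 0.0964]
tool_rot: [-3.142, -0.0, 3.045]
force: [-0.4, -0.6, -0.3]
grip_width: 0.0253
finger_force: 38.9
```

send_rows(plan="-0.001 0 -0.001 0 0 0 0.01;-0.002 0 -0.001 0 0 0 0.01;-0.0025 0 -0.001 0 0 0 0.01;-0.0025 0 0 0 0 0 0.01;-0.0025 0 0 0 0 0 0.01")

```text
clock: 15.05
position: [0.5841, -0.0561, 0.0965]
tool_rot: [-3.142, -0.002, 3.045]
force: [-4.7, 1.6, 2.9]
grip_width: 0.0255
finger_force: 39.3
```

At x=0.5823 the force dropped to zero, so the bore has dropped over the tip. I'll go back there and descend.

send_rows(plan="0.0015 0 0 0 0 0 0.01;0.002 0 0 0 0 0 0.01;0.002 0 0.002 0 0 0 0.01;0.002 0 0.004 0 0 0 0.01;0.002 0 0.006 0 0 0 0.01;0.002 0 0.006 0 0 0 0.01")

```text
clock: 15.55
position: [0.5828, -0.056, 0.0903]
tool_rot: [-3.142, -0.0, 3.045]
force: [-0.1, 0.4, -0.6]
grip_width: 0.0257
finger_force: 39.0
```

Zero force, so it is sliding on freely. I'll continue to the shoulder.

send_rows(plan="0 0 0.002 0 0 0 0.01;0 0 0.004 0 0 0 0.01;0 0 0.006 0 0 0 0.01;0 0 0.0075 0 0 0 0.01;0 0 0.0075 0 0 0 0.01;0 0 0.0075 0 0 0 0.01")

```text
clock: 16.05
position: [0.583, -0.056, 0.0834]
tool_rot: [3.142, 0.0, 3.045]
force: [-0.3, -0.1, 2.9]
grip_width: 0.0258
finger_force: 39.4
```

send_rows(plan="0 0 0.001 0 0 0 0.01;0 0 0.002 0 0 0 0.01;0 0 0.003 0 0 0 0.01;0 0 0.004 0 0 0 0.01;0 0 0.004 0 0 0 0.01;0 0 0.004 0 0 0 0.01", grip_force=70)

```text
clock: 16.55
position: [0.5831, -0.056, 0.0799]
tool_rot: [3.142, 0.0, 3.045]
force: [-3.5, 0.9, 15.0]
grip_width: 0.0248
finger_force: 73.3
```

send_rows(plan="0 0 0.0005 0 0 0 0.01;0 0 0.0005 0 0 0 0.01;0 0 0.0005 0 0 0 0.01;0 0 0.0005 0 0 0 0.01")

```text
clock: 16.88
position: [0.5832, -0.056, 0.0798]
tool_rot: [3.141, 0.001, 3.045]
force: [-6.1, 1.2, 22.3]
grip_width: 0.0249
finger_force: 74.2
```

```bash
python3 - <<'E'
from h import *
to([.583,-.056,.08]);print(observe()['moment'])
f=grab("scene")
cv2.imwrite("pics/fin.png",np.hstack([cv2.resize(f["bgr"][185:235,225:275],(400,400),interpolation=cv2.INTER_CUBIC),cv2.resize(f["bgr"][140:340,80:280],(400,400))]))
m=cv2.inRange(f['hsv'],(0,0,0),(180,255,70)); print([(a,c) for a,c,_ in blobs(m,255,175,285,198)])
E
```

```text
d mm [ 0.2  0.  -0.2] rot [0. 0. 0.] | at [ 0.5832 -0.056   0.0798] [180.    0.  174.5] F [-6.1  1.2 22.3] t 16.88 w 0.0249
[0.16737128 1.44395776 0.04627018]
[(221, array([262.50226244, 188.52488688]))]
```

View pics/fin.png

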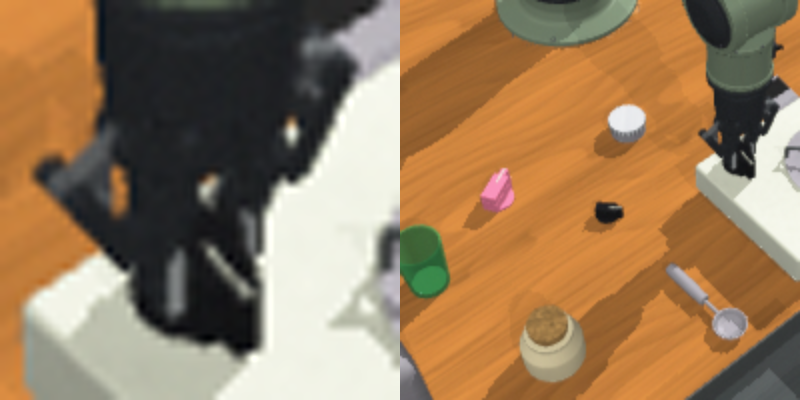

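The final view shows the knob seated on the shoulder with its nose over the stop arm, and the bystanders unmoved. The tool height is 0.080 m and the push is 22 N, above the 8 N spring force at its stop, so I'll hand in.

```bash
python3 -c "
from workcell import bot
print(bot.job_done())"
```

```text
the job is handed in; nothing more can be done
None
```

The job is handed in: the pedal was pressed to its stop and sprang back up, and the knob is home on the D-shaft, still gripped and pressed in at about 22 N. The hand-in gave no verdict, so this rests on my force and position readings and the last camera view.

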